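Screw the lid onto the jigsaw jar by feel

TASK

Close the jigsaw jar that stands in the wooden caddy: pick up the copper screw lid, set it level on the jar's neck and turn it backward (counter-clockwise seen from above) until you feel its thread starts drop in, then screw it forward (clockwise) until it is snug and fully home on its seal, and let go. Use a light hand throughout: do not press hard, drive it on crooked, force it forward before it has dropped in, or overtighten it. Leave the glass goblet, the phone and the sorting tray where they are.

Things in the scene. Friction and masses are not known exactly. Their poses are not given: they have to be found in the camera images.
- lid: Loose copper-coloured screw lid, round, 66 mm across, 24 mm high, 60 to 130 g, ribbed rim, cream jigsaw emblem on its flat top; lies top up on the table. Origin: centre of its underside (open end of the skirt), z up along its axis; its inner ceiling is 21 mm above the origin. Grip it across the rim at any yaw. 'Height' below means its origin above the jar's origin.
- lid_lugs (a point): Point on the lid's axis, 5.5 mm above its origin, amid four small lugs inside the skirt, 90 deg apart, 3 mm high, 4 mm wide (its thread starts, unseen from outside). Set on the neck, the lugs rest on the jar's ridges at height 120.5 to 124.5 mm, with 1.3 mm play sideways. Turned backward the lid climbs to 124.5, over at most a quarter turn, then drops.
- lid_top (a point): Centre of the lid's top, 24 mm above its origin. The drop: all lugs fall 6.5 mm into the gaps and the lid rests on the seal at height 118 mm (a lug held sideways may need a slight turn to come down). If the lugs land on the stop ribs (122.5), it first slips 2 mm onto the ridges (120.5): not the drop, turn on. Turned forward while on top of the ridges it jams on the ribs.
- jar: Clear straight-sided jar full of jigsaw pieces, fixed upright in a wooden caddy (120 x 120 x 32 mm, does not move). Origin: centre of the jar's underside, 8 mm above the table, z up along its axis; its yaw says nothing about the threads. Body 62 mm across, neck 49 mm across, rim 135 mm above the origin.
- jar_threads (a point): Point on the jar's axis, 10 mm below the rim, amid four equal thread ridges (57.6 mm across, 67 deg long, falling 4 mm clockwise seen from above): right-hand, repeating every 90 deg, starting somewhere else each time. Each ridge's low end meets an upright stop rib, 2.5 mm higher than the ridge there; beyond it, before the next ridge's high start, is a gap where a lug has 10 deg of play.
- jar_rim (a point): Centre of the jar's mouth, 135 mm above its origin. On the rim a red springy sealing ring, 48 mm across, stands 4 mm proud and yields 1 mm per 3 N. Dropped in, the lid screws down in some 65 to 80 deg clockwise, squeezing the seal, until its lugs meet the stop ribs and the turning torque rises sharply (0.5 N m is snug): home, at height 115.3 mm. Friction holds it there.
- goblet: Glass goblet with jigsaw pieces, 165 mm high, 100 mm across the bowl, loose, stands upright on its foot. Origin: centre of the foot's underside, z up. A bystander.
- phone: Black phone lying flat, 150 x 74 x 9 mm, loose. Origin: centre of its underside, x along its length. A bystander.
- sorting_tray: Open wooden sorting tray with jigsaw pieces, 200 x 140 x 28 mm, loose. Origin: centre of its underside, x along its length. A bystander.
Mind the look-alikes: they are no part of the job. What is shaped like the lid but turquoise is not meant.

How it is judged (in metres and radians):
On the way:
1. the lid, level and centred on the neck, has dropped in past the start of the threads (origin less than 119.5 mm above the jar's origin) (z of lid in the frame of jar below 0.1195 m and horizontal distance between lid and jar below 0.003 m and angle between lid's own z axis and vertical below 0.04 rad), for 0.1 s.
At the end, for the whole second after the job is handed in: the lid is screwed home on the jar: its origin 113.5 to 116.3 mm above the jar's origin, within 3 mm of the axis, level within 0.03 rad, at rest and let go (z of lid in the frame of jar between 0.1135 and 0.1163 m and horizontal distance between lid and jar below 0.003 m and angle between lid's own z axis and vertical below 0.03 rad and linear speed of lid below 0.01 m/s); the robot touches nothing.
It fails at once if the lid is pressed or forced hard against the neck before it is dropped in (z of lid in the frame of jar above 0.1175 m and contact force between lid and jar above 30 N).
It fails at once if the lid is driven on crooked (cross-threaded) (angle between lid's own z axis and vertical above 0.07 rad and contact force between lid and jar above 5 N).
It fails at once if the lid is overtightened (contact force between lid and jar above 110 N).
It fails at once if the goblet, the phone or the sorting tray is pushed out of place (distance of any of goblet, phone, sorting_tray from where it was at the start of the episode above 0.02 m).
It fails at once if the goblet is tipped (angle between goblet's own z axis and vertical above 0.25 rad).
It also fails if it takes over 72 s, if anything falls off the work surface, if the arm or the gripper's body presses on something with over 40 N, if the wrist force passes 120 N, or if a joint passes its speed limit or range.

ROBOT

A 6-joint arm with a two-finger parallel gripper is mounted at the origin on the work surface. World frame = base frame: x ahead of the robot, y to its left, z up, the work surface at z = 0. Lengths are in m, angles in degrees, forces in N, time in s.
With the tool pointing down it reaches from about 0.35 to 0.875 m from the base axis. Payload 4.2 kg.
Tool frame: the origin (TCP) lies midway between the tips of the shut fingers; the grasp point (between the pads) lies 19 mm behind it; z points along the fingers, y is the line along which they close (so a half turn about z gives the same grasp; the last joint's range is limited). The gripper opens to 87 mm and grips with 3 to 60 N. Pads are 19 mm wide; open, the fingers measure 117 mm over their backs; the gripper's body (75 mm by 190 mm) begins 51 mm behind the grasp point.
Start: joints at [85.004, 22.042, 0.453, 0, -68.411, -14.817], TCP at [0.212, 0.588, 0.197] pointing down, gripper open.
Joint ranges: [-179.83, 179.83], [-69.29, 118.12], [-61.27, 80.66], [-181.25, 117.63], [-171.15, -9.14], [-177.46, 177.46]. Speed limits (degrees/s): [159.86, 159.86, 180, 180, 180, 180].

INTERFACE

Orientations are given as [roll, pitch, yaw] about the fixed x, y, z axes, in that order (R = Rz(yaw) Ry(pitch) Rx(roll)).
In Python, from workcell import env gives the robot as it stands. The module is installed in compiled form; this text tells all that it offers. Calls block until the motion is done:
- env.goto(position, orientation): joint-space move of the TCP to a pose.
- env.move_straight(position, rotation=None, rate=0.15, force_limit=None): straight line of the TCP; rotation=None keeps the orientation; rate is the mean speed in m/s. With force_limit (N) it stops when the force on the tool has changed by that much, and returns True; else False.
- env.set_joints(angles): joint-space move.
- env.gripper_to(opening, grasp_force=None): opening from 0.0 (shut) to 1.0 (fully open); grasp_force is the grip in N (None keeps the last); returns when the fingers have stopped.
- env.dwell(seconds).
- env.inverse_kinematics(position, orientation): joint angles nearest the present ones, or None.
- env.read_state(): the state.
- env.grab_frame(name): name is "side" or "top" or "wrist"; returns a dict with "image" (384x512x3 uint8, blue, green, red), "fx", "fy", "cx", "cy" (pixels), "D" ([k1, k2, p1, p2, k3] as OpenCV has them; the pictures are not rectified), "position" and "orientation" of the camera in the world. Camera axes: x right, y up, looking along -z (the intrinsics and any distortion apply to the point x, -y, -z); pixel columns grow to the right and rows downward; lengths in m; the calibration is good to about 2 mm. A picture is of the moment at which its call begins. There is no depth.
A pose or a line that the arm cannot do raises env.Unreachable and nothing moves.
- env.close_job(): hands the job in; it is judged then, once.
Trained networks look in a picture, given as the dict that the camera call returned (one of the last four; its "shot" number tells which), for a name from the list of things; names that differ only in an ending like _2 or _b are one class to them, and where a whole thing is asked for, a point or a joint stands for the part that bears it (a point fixed in the world has none). Each returns a list of dicts, best first, with "score" (0 to 1); they miss things now and then, are a little off and sometimes report something else, mostly with a low value. They report only what shows in the picture. A call takes as long as a camera call. They do not tell look-alikes from the thing itself.
- env.search_frame(picture, thing): "xyz" ([x, y, z] in m, in world coordinates, good to about 4 mm: the middle of the surface that is visible of it).
- env.trace(picture, thing): "mask" (384x512 bool, what is visible of it).
The state is a dict: "clock": time; "joint_positions": joint angles; "qvel": joint speeds; "joint_torque": joint torques, N m; "position": TCP position; "tool_rot": TCP orientation; "force": force on the tool from outside, world axes, zero at the start; "wrist_torque": the same for the moment, N m; "opening": opening from 0.0 (shut) to 1.0 (fully open); "finger_force": force on a finger pad.
Only numpy, scipy, OpenCV 4.12 (cv2) and the standard library are available. Lean on these libraries where they do the work, as an engineer would, in place of code of your own. Each camera call takes 0.05 s, during which the arm holds its last target. There are 200 camera calls.

## Working session

There is one attempt and no reset: what is moved stays moved. The work goes in short steps, each a Python script; the robot and the scene stay as the last script left them, time stands still between calls to the robot, and variables do not carry over. Pictures are saved under pics/ and viewed, at most 10 in all, crops included, and the job is handed in when it is done.

```bash
mkdir -p pics; python3 - <<'E'
from workcell import env
import cv2, numpy as np
ims=[]
for n in ("top","side"):
    f=env.grab_frame(n)
    ims.append(f["image"])
    print(n,f["fx"],f["cx"],f["cy"],np.round(f["D"],3),f["position"],f["orientation"])
    for t in ("lid","jar","goblet","phone","sorting_tray"):
        print(t,[(np.round(d["xyz"],3).tolist(),round(d["score"],2)) for d in env.search_frame(f,t)][:4])
cv2.imwrite("pics/a_top.png",ims[0]);cv2.imwrite("pics/a_side.png",ims[1])
s=env.read_state();print({k:(np.round(v,3)) for k,v in s.items()})
E
```

```text
top 434.81446938639675 259.0293748741828 199.46583859093943 [0.031 0.    0.    0.    0.   ] [0.36099434 0.02703355 1.41312683] [  9.49906495   0.92113285 -89.47031525]
lid [([0.485, -0.161, 0.022], 0.64), ([0.493, -0.276, 0.028], 0.59)]
jar [([0.603, 0.208, 0.108], 0.57)]
goblet [([0.637, -0.356, 0.122], 0.8)]
phone [([0.666, -0.111, 0.009], 0.64), ([0.601, 0.207, 0.112], 0.43)]
sorting_tray [([0.488, 0.424, 0.012], 0.89)]
side 376.66515770373104 252.88929055065694 190.90609642922723 [-0.088  0.     0.     0.     0.   ] [ 0.25160145 -0.79792968  0.9005283 ] [ 49.29471553  -0.582513   -19.61089591]
lid [([0.482, -0.167, 0.024], 0.66)]
jar [([0.606, 0.19, 0.098], 0.61)]
goblet [([0.634, -0.362, 0.126], 0.94)]
phone [([0.668, -0.119, 0.009], 0.87)]
sorting_tray [([0.488, 0.421, 0.017], 0.94)]
{'clock': np.float64(0.6), 'joint_positions': array([ 8.5006e+01,  2.2040e+01,  4.5500e-01, -1.0000e-03, -6.8412e+01,
       -1.4816e+01]), 'qvel': array([ 0.01 , -0.058,  0.029, -0.027,  0.044, -0.049]), 'joint_torque': array([-0.0000e+00, -3.9021e+01,  1.8753e+01,  4.2230e+00,  1.5000e-02,
       -0.0000e+00]), 'position': array([0.212, 0.588, 0.197]), 'tool_rot': array([-1.79997e+02,  2.00000e-03, -1.98110e+01]), 'force': array([-0.64 , -0.183,  0.933]), 'wrist_torque': array([-0.   , -0.021,  0.035]), 'finger_force': np.float64(0.0), 'opening': np.float64(1.003)}
```

View pics/a_top.png

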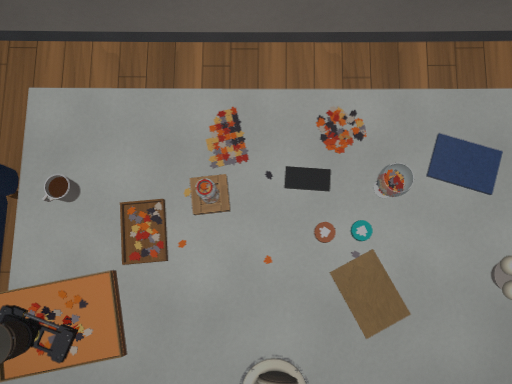

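View pics/a_side.png

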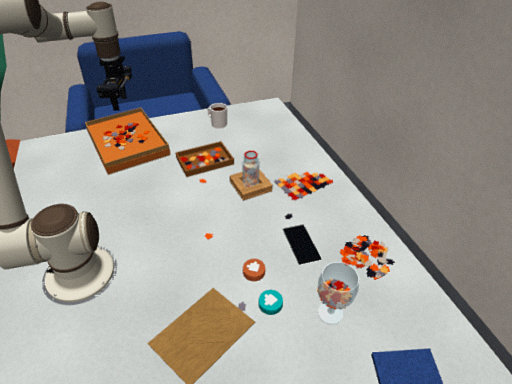

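Lid candidates: copper disc at top (325,232) / side (254,269), and a turquoise disc at top (361,230) / side (270,301). I choose the copper one, near (0.485,-0.163). The jar is at top (206,188) / side (251,168), the goblet at top (395,180), the phone at top (307,178) and the tray at top (145,230). Next I go above the lid and check with the wrist camera.

```bash
cat > h.py <<'E'
from workcell import env
import cv2, numpy as np
from scipy.spatial.transform import Rotation as R
def ray(f,u,v):
    K=np.array([[f["fx"],0,f["cx"]],[0,f["fy"],f["cy"]],[0,0,1]])
    x,y=cv2.undistortPoints(np.array([[[u,v]]],float),K,np.array(f["D"]))[0,0]
    return np.array(f["position"]), R.from_euler("xyz",f["orientation"],degrees=True).apply([x,-y,-1])
def on_plane(f,u,v,z):
    p,d=ray(f,u,v); return p+d*(z-p[2])/d[2]
def centre(mask):
    c=max(cv2.findContours(mask.astype(np.uint8),0,2)[0],key=cv2.contourArea)
    return cv2.fitEllipse(c)
def show(*keys):
    s=env.read_state(); print({k:np.round(s[k],3).tolist() for k in keys}); return s
E
python3 - <<'E'
from h import *
for yaw in (-90,0,90):
    for p in ([0.485,-0.163,0.2],[0.485,-0.163,0.005],[0.605,0.2,0.2]):
        print(yaw,p,np.round(env.inverse_kinematics(p,[180,0,yaw]),0))
env.goto([0.485,-0.163,0.22],[180,0,0])
f=env.grab_frame("wrist"); print(f["position"],f["orientation"],f["fx"])
cv2.imwrite("pics/b.png",f["image"])
for d in env.trace(f,"lid")[:3]:
    e=centre(d["mask"]); print(d["score"],e,on_plane(f,*e[0],0.022),f["image"][d["mask"]].mean(0))
show("position","tool_rot","clock","joint_positions","force")
E
```

```text
-90 [0.485, -0.163, 0.2] [ -0.  11. -15.   0. -64.   0.]
-90 [0.485, -0.163, 0.005] [ -0.  24. -29.   0. -37.   0.]
-90 [0.605, 0.2, 0.2] [ 33.  23.   3.   0. -69. -33.]
0 [0.485, -0.163, 0.2] [ -0.  11. -15.   0. -64.  90.]
0 [0.485, -0.163, 0.005] [ -0.  24. -29.   0. -37.  90.]
0 [0.605, 0.2, 0.2] [ 33.  23.   3.   0. -69.  57.]AttributeError: 'NoneType' object has no attribute 'rint'

The above exception was the direct cause of the following exception:

Traceback (most recent call last):
TypeError: loop of ufunc does not support argument 0 of type NoneType which has no callable rint method
```

```bash
python3 - <<'E'
from h import *
env.goto([0.485,-0.163,0.22],[180,0,-60])
f=env.grab_frame("wrist"); print(f["position"],f["orientation"],f["fx"])
cv2.imwrite("pics/b.png",f["image"])
for d in env.trace(f,"lid")[:3]:
    e=centre(d["mask"]); print(d["score"],e,on_plane(f,*e[0],0.022),f["image"][d["mask"]].mean(0))
show("position","tool_rot","clock","joint_positions","force")
E
```

```text
[ 0.52518116 -0.23069735  0.40683894] [-1.66738780e+01  8.72261603e-02 -1.49948293e+02] 266.01536121958816
0.93 ((289.4523620605469, 92.31944274902344), (47.10550308227539, 49.70921325683594), 25.987499237060547) [ 0.49776736 -0.27730566  0.022     ] [141.2807571  143.07202944  66.04416404]
0.74 ((250.9659423828125, 166.0420684814453), (44.23176956176758, 44.99361801147461), 169.5736846923828) [ 0.49226065 -0.16188564  0.022     ] [ 89.33828077 105.57946815 139.51391466]
{'position': [0.485, -0.162, 0.22], 'tool_rot': [179.998, 0.002, -59.942], 'clock': 3.517, 'joint_positions': [-0.318, 9.989, -13.043, -0.001, -66.971, 30.377], 'force': [0.077, 0.425, 0.912]}
```

View pics/b.png

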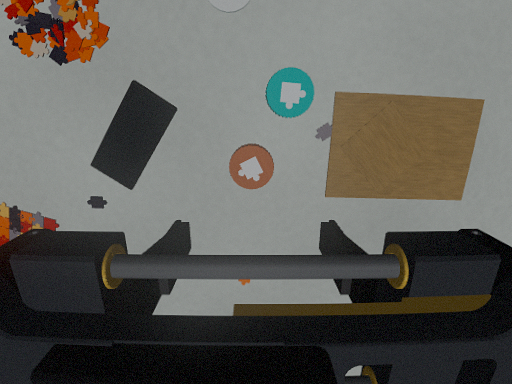

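The copper lid is at (251,166) with its cream emblem, and the turquoise look-alike is at (290,92). The choice is confirmed. One refining look from lower down, plus the top view and the jar.

```bash
python3 - <<'E'
from h import *
env.goto([0.490,-0.162,0.12],[180,0,-60])
for n in ("wrist","top","side"):
    f=env.grab_frame(n)
    for d in env.trace(f,"lid")[:3]:
        e=centre(d["mask"]); print(n,d["score"],np.round(e[0]),on_plane(f,*e[0],0.024 if n=="wrist" else .02)[:2],f["image"][d["mask"]].mean(0).round())
    if n=="wrist":
        cv2.imwrite("pics/c.png",f["image"])
show("position","clock")
E
```

```text
wrist 0.69 [254. 185.] [ 0.49281783 -0.16318232] [ 90. 107. 142.]
wrist 0.58 [306.  88.] [ 0.49835968 -0.27713956] [143. 145.  65.]
top 0.71 [366. 233.] [ 0.4869992  -0.29050518] [140. 142.  73.]
top 0.17 [394. 181.] [ 0.6581223  -0.38485823] [ 96. 104. 124.]
side 0.94 [270. 302.] [ 0.49401761 -0.28220797] [173. 176.  62.]
side 0.85 [253. 269.] [ 0.48787676 -0.1651761 ] [ 94. 124. 188.]
{'position': [0.491, -0.162, 0.122], 'clock': 4.3}
```

View pics/c.png

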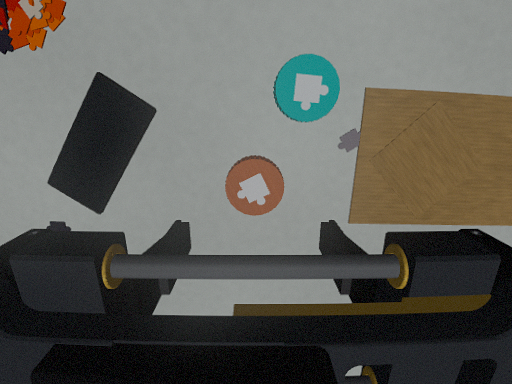

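```bash
python3 - <<'E'
from h import *
c=[0.4925,-0.163]
env.goto(c+[0.06],[180,0,30])
env.move_straight(c+[0.004],rate=0.08,force_limit=6)
env.gripper_to(0.0,8); show("position","opening","force","finger_force")
env.gripper_to(1.0)
env.move_straight(c+[0.035]); env.goto(c+[0.035],[180,0,-60]); 
print(env.move_straight(c+[0.004],rate=0.08,force_limit=6))
env.gripper_to(0.0,30); show("position","opening","force","finger_force")
env.move_straight(c+[0.15],rate=0.15)
show("position","opening","force","finger_force","clock","tool_rot")
f=env.grab_frame("wrist"); cv2.imwrite("pics/d.png",f["image"])
E
```

```text
{'position': [0.493, -0.163, 0.004], 'opening': 0.002, 'force': [-0.043, -0.556, 0.218], 'finger_force': 0.0}
False
{'position': [0.492, -0.163, 0.004], 'opening': 0.0, 'force': [1.111, 0.893, -0.234], 'finger_force': 0.0}
{'position': [0.492, -0.163, 0.149], 'opening': 0.003, 'force': [-0.044, -0.621, -0.211], 'finger_force': 0.0, 'clock': 14.542, 'tool_rot': [179.907, 0.077, -60.012]}
```

View pics/d.png

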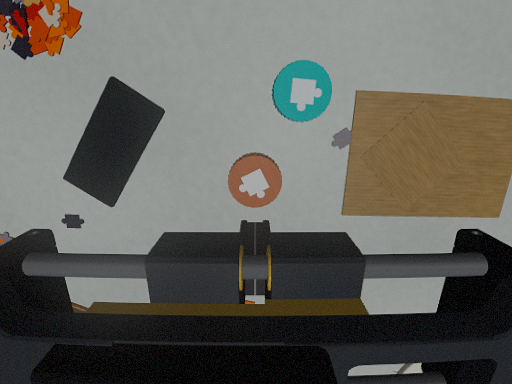

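The fingers shut fully both times, and picture d shows the lid still lying on the table at (255,180), apparently untouched. I'll look with the fingers down around it.

```bash
python3 - <<'E'
from h import *
f=env.grab_frame("wrist")
for d in env.trace(f,"lid")[:3]:
    e=centre(d["mask"]); print(d["score"],e,on_plane(f,*e[0],0.024)[:2],f["image"][d["mask"]].mean(0).round())
env.gripper_to(1.0)
c=[0.4925,-0.163]
print(env.move_straight(c+[0.004],force_limit=6)); s=show("position","tool_rot","opening","force","joint_positions","clock")
w=env.grab_frame("wrist")["image"]; sd=env.grab_frame("side")["image"][190:330,170:340]
cv2.imwrite("pics/e.png",np.hstack([w[100:384,100:412],cv2.resize(sd,(345,284),interpolation=cv2.INTER_CUBIC)]))
E
```

```text
0.83 ((254.31700134277344, 179.60195922851562), (52.856529235839844, 54.40187454223633), 0.9636320471763611) [ 0.49283315 -0.1629737 ] [ 92. 109. 145.]
0.78 ((301.7117004394531, 90.63583374023438), (57.611629486083984, 61.735801696777344), 22.997089385986328) [ 0.4981312 -0.2772608] [147. 149.  67.]
False
{'position': [0.493, -0.163, 0.005], 'tool_rot': [-179.92, -0.06, -59.983], 'opening': 0.998, 'force': [1.823, -0.743, -0.189], 'joint_positions': [-0.371, 24.99, -27.801, 0.019, -37.109, 30.373], 'clock': 17.333}
```

View pics/e.png

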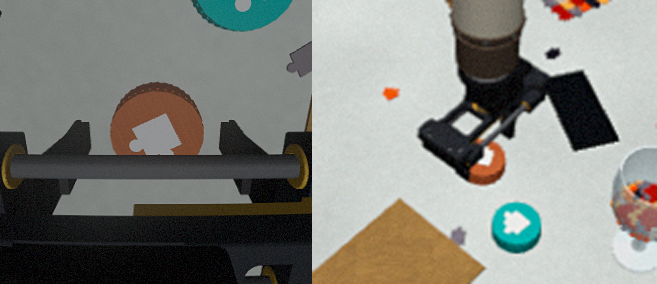

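```bash
python3 - <<'E'
from h import *
t=[]
for o in (0.85,0.78,0.7):
    env.gripper_to(o,8); show("opening","finger_force","force","position","clock")
    t.append(env.grab_frame("wrist")["image"][130:330,100:412])
cv2.imwrite("pics/f.png",np.vstack(t))
E
```

```text
{'opening': 0.854, 'finger_force': 0.0, 'force': [-0.353, -0.852, 0.375], 'position': [0.492, -0.163, 0.004], 'clock': 18.008}
{'opening': 0.784, 'finger_force': 0.0, 'force': [0.27, -0.526, -0.042], 'position': [0.492, -0.163, 0.004], 'clock': 18.508}
{'opening': 0.7, 'finger_force': 0.0, 'force': [0.115, 0.445, -0.556], 'position': [0.492, -0.163, 0.004], 'clock': 19.025}
```

View pics/f.png

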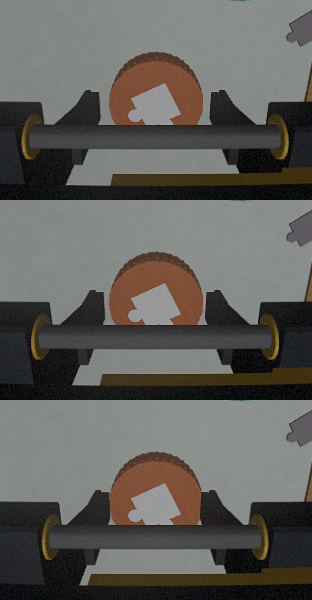

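Even at 61 mm nominal opening there is no contact, although the lid lies laterally between the fingers. So the fingertips must be higher than reported. I'll open and feel downward lightly for the table.

```bash
python3 - <<'E'
from h import *
env.gripper_to(0.95); show("opening","clock")
hit=env.move_straight([0.4927,-0.163,-0.030],rate=0.03,force_limit=4); print(hit); show("opening","position","force","clock")
f=env.grab_frame("wrist")
w=f["image"]; sd=env.grab_frame("side")["image"][210:310,190:310]
cv2.imwrite("pics/g.png",np.hstack([w[100:384,100:412],cv2.resize(sd,(341,284),interpolation=cv2.INTER_CUBIC)]))
E
```

```text
{'opening': 0.948, 'clock': 19.775}
True
{'opening': 0.949, 'position': [0.492, -0.163, -0.025], 'force': [-0.925, -0.285, 3.68], 'clock': 20.667}
```

View pics/g.png

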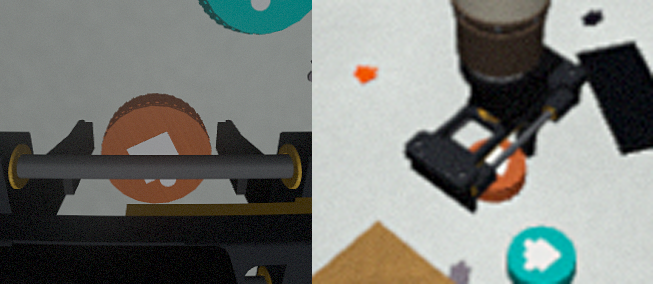

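The table is felt at reported z = -0.025, so the real fingertips sit about 25 mm behind the reported TCP. I'll shift z by -25 mm from here on. Now I grip twice at crossed yaws to centre the lid, then lift.

```bash
python3 - <<'E'
from h import *
c=[0.4927,-0.163]
env.move_straight(c+[-0.022],rate=0.05)
env.gripper_to(0.0,10); show("position","opening","finger_force")
env.gripper_to(0.92)
env.move_straight(c+[0.004]); env.goto(c+[0.004],[180,0,-150])
print(env.move_straight(c+[-0.022],rate=0.1,force_limit=6))
env.gripper_to(0.0,30); show("position","opening","finger_force","clock","force")
env.move_straight(c+[0.13],rate=0.2)
s=show("position","opening","finger_force","clock","tool_rot","force")
E
```

```text
{'position': [0.492, -0.163, -0.022], 'opening': 0.76, 'finger_force': 9.999}
False
{'position': [0.493, -0.163, -0.021], 'opening': 0.755, 'finger_force': 30.001, 'clock': 24.633, 'force': [-0.816, 2.387, 3.02]}
{'position': [0.492, -0.163, 0.129], 'opening': 0.753, 'finger_force': 30.0, 'clock': 25.542, 'tool_rot': [179.897, -0.108, -150.026], 'force': [0.06, 0.396, -0.784]}
```

```bash
python3 - <<'E'
from h import *
f=None; T=[]
for p in ([0.555,0.285,0.20],[0.58,0.31,0.24]):
    env.goto(p,[180,0,-60])
    f=env.grab_frame("wrist"); im=f["image"]
    for n in ("jar","jar_rim"):
        for d in env.search_frame(f,n)[:2]: print(n,round(d["score"],2),np.round(d["xyz"],4))
    hsv=cv2.cvtColor(im,cv2.COLOR_BGR2HSV)
    red=(((hsv[...,0]<7)|(hsv[...,0]>172))&(hsv[...,1]>140)&(hsv[...,2]>60)).astype(np.uint8)
    P=np.array([0.604,0.203,0.147]); 
    # expected pixel
    K=np.array([[f["fx"],0,f["cx"]],[0,f["fy"],f["cy"]],[0,0,1]])
    pc=R.from_euler("xyz",f["orientation"],degrees=True).inv().apply(P-f["position"]); pc*= [1,-1,-1]
    u,v=cv2.projectPoints(pc[None],np.zeros(3),np.zeros(3),K,np.array(f["D"]))[0][0,0]; print("exp",u,v)
    u,v=int(u),int(v); r=60; y0,x0=max(v-r,0),max(u-r,0)
    cr=red[y0:v+r,x0:u+r]
    c=max(cv2.findContours(cr,0,1)[0],key=cv2.contourArea); e=cv2.fitEllipse(cv2.convexHull(c))
    ctr=(e[0][0]+x0,e[0][1]+y0); print(ctr,e[1],on_plane(f,*ctr,0.147))
    a=cv2.resize(im[y0:y0+120,x0:x0+120],(360,360)); b=a.copy(); cv2.ellipse(b,((e[0][0]*3,e[0][1]*3),(e[1][0]*3,e[1][1]*3),e[2]),(0,255,0),1)
    T.append(b)
cv2.imwrite("pics/h.png",np.hstack(T)); show("clock","opening","position")
E
```

```text
jar 0.92 [0.6089 0.2112 0.1315]
jar_rim 0.68 [0.6122 0.2097 0.1281]
exp 252.93153664260845 93.63189241088793
(240.89026641845703, 98.89261627197266) (53.33748245239258, 55.87925338745117) [0.61081308 0.2118581  0.147     ]
jar 0.68 [0.6092 0.2135 0.1168]
jar_rim 0.59 [0.6102 0.2091 0.1185]
exp 289.3863165746833 85.97551723296559
(278.2794494628906, 90.64698028564453) (45.535587310791016, 48.1263542175293) [0.61125209 0.21232111 0.147     ]
{'clock': 27.842, 'opening': 0.755, 'position': [0.579, 0.309, 0.239]}
```

View pics/h.png

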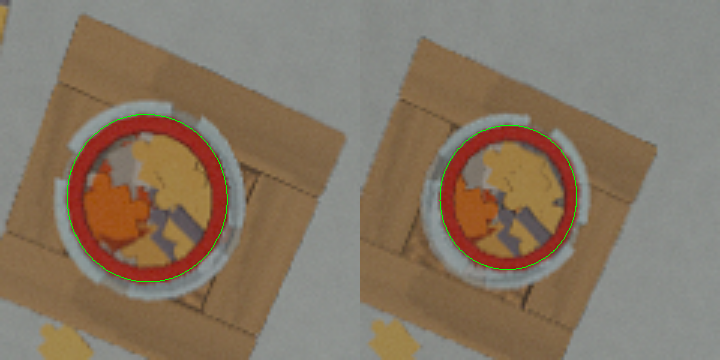

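Both crops show the red seal ring cleanly fitted, with the ring centre at about pixel (241,99) and then (278,91). That puts the jar axis at (0.611,0.212). One crossed view to cancel camera bias, then set the lid down with a light force limit.

```bash
python3 - <<'E'
from h import *
env.goto([0.52,0.16,0.20],[180,0,30])
f=env.grab_frame("wrist"); hsv=cv2.cvtColor(f["image"],cv2.COLOR_BGR2HSV)
red=(((hsv[...,0]<7)|(hsv[...,0]>172))&(hsv[...,1]>140)&(hsv[...,2]>60)).astype(np.uint8)
best=None
for c in cv2.findContours(red,0,1)[0]:
    if len(c)<20: continue
    h=cv2.convexHull(c); e=cv2.fitEllipse(h); p=on_plane(f,*e[0],0.147)
    if np.hypot(p[0]-.611,p[1]-.212)<.012 and min(e[1])>35: print(e,p); best=p
c=((best if best is not None else np.array([.611,.212]))[:2]+[.611,.212])/2; print(c)
np.save("jar.npy",c); c=c.tolist()
env.goto(c+[0.17],[180,0,-60])
env.move_straight(c+[0.135],rate=0.1)
env.dwell(0.2); show("force","wrist_torque","position")
print(env.move_straight(c+[0.102],rate=0.02,force_limit=3)); show("force","wrist_torque","position","opening","clock","tool_rot","joint_positions")
E
```

```text
((254.56820678710938, 81.25055694580078), (54.188072204589844, 57.30838394165039), 179.3951416015625) [0.61113271 0.2125605  0.147     ]
[0.61106636 0.21228025]
{'force': [0.178, 0.109, -1.156], 'wrist_torque': [0.012, 0.004, -0.042], 'position': [0.612, 0.213, 0.136]}
True
{'force': [-0.792, 0.071, 3.993], 'wrist_torque': [0.023, 0.146, -0.024], 'position': [0.611, 0.212, 0.109], 'opening': 0.757, 'clock': 32.675, 'tool_rot': [179.971, -0.021, -59.981], 'joint_positions': [33.467, 28.062, -3.044, 0.022, -58.925, -3.459]}
```

The lid rests at reported z = 0.109, a height of about 122.5 mm, with 5 N, inside the expected band. Now I turn backward in small steps, feeling down lightly after each one.

```bash
cat > back.py <<'E'
from h import *
c=np.load("jar.npy").tolist()
s=env.read_state(); yaw=s["tool_rot"][2]; z=s["position"][2]; y0=yaw
while yaw<y0+100 and env.read_state()["clock"]<50:
    yaw+=6
    env.move_straight(c+[z+0.0004],rotation=[180,0,yaw],rate=0.05)
    a=env.read_state()
    fz=a["force"][2]
    if fz>9: env.move_straight(c+[z+0.0012],rate=0.02)
    hit=env.move_straight(c+[a["position"][2]-0.007],rate=0.03,force_limit=3) if fz<2 else "-"
    b=env.read_state(); z=b["position"][2]
    print(round(yaw),round(b["clock"],2),"rot",a["force"].round(1) if hasattr(a["force"],"round") else np.round(a["force"],1),"down",hit,round(z*1000,2),np.round(b["force"],1),np.round(b["wrist_torque"][2],2))
    if z<0.1062: print("DROP"); break
show("position","tool_rot","force","wrist_torque","clock","opening")
E
python3 back.py
```

```text
-54 32.93 rot [0.9 0.9 2.4] down - 109.76 [0.9 0.9 2.4] 0.04
-48 33.19 rot [-0.   1.2  2.1] down - 110.12 [-0.   1.2  2.1] 0.08
-42 33.66 rot [0.2 0.4 1.6] down True 110.34 [-1.3 -0.3  4.1] -0.04
-36 34.12 rot [-0.1  0.2  1.8] down True 110.63 [-1.7  1.1  3.5] -0.02
-30 34.58 rot [-0.6 -0.7  1.9] down True 110.69 [-1.5  0.4  4.4] 0.02
-24 35.03 rot [-0.3  0.9 -0.1] down True 107.18 [ 0.8  0.5 -0.6] -0.0
-18 35.54 rot [-0.1 -0.7 -1.7] down True 102.75 [-0.5  1.3  4.1] -0.11
DROP
{'position': [0.611, 0.212, 0.103], 'tool_rot': [179.993, -0.027, -18.066], 'force': [-0.532, 1.252, 4.104], 'wrist_torque': [0.047, 0.074, -0.113], 'clock': 35.542, 'opening': 0.752}
```

The lid dropped 8 mm, onto the seal. Now I turn forward, watching torque and following it down.

```bash
cat > fwd.py <<'E'
from h import *
c=np.load("jar.npy").tolist()
s=env.read_state(); yaw=s["tool_rot"][2]; z=s["position"][2]; y0=yaw
while yaw>y0-95 and env.read_state()["clock"]<60:
    yaw-=5 if yaw>y0-50 else 2.5
    env.move_straight(c+[z],rotation=[180,0,yaw],rate=0.05)
    a=env.read_state(); f=a["force"]; t=a["wrist_torque"][2]
    print(round(yaw,1),round(a["tool_rot"][2],1),round(a["clock"],2),round(a["position"][2]*1000,2),np.round(f,1),round(t,3),round(a["opening"],3))
    if abs(t)>0.5: print("SNUG"); break
    if f[2]<-2.5: z-=0.0004
    elif f[2]>8: z+=0.0004
show("position","tool_rot","force","wrist_torque","clock","opening")
E
python3 fwd.py
```

```text
-23.1 -23.0 35.79 103.3 [-0.3 -0.4  3.1] -0.028 0.757
-28.1 -27.9 36.04 103.07 [-1.3 -0.1  3.1] -0.079 0.758
-33.1 -32.9 36.29 102.96 [-0.5 -0.1  4.8] -0.08 0.754
-38.1 -37.8 36.54 102.95 [-0.2 -0.2  3.7] -0.084 0.753
-43.1 -42.8 36.79 102.93 [-0.9 -0.   4.1] -0.068 0.755
-48.1 -47.8 37.04 102.88 [0.9 0.2 3.7] -0.066 0.758
-53.1 -52.8 37.29 102.86 [-0.1  0.4  4. ] -0.095 0.754
-58.1 -57.8 37.54 102.83 [-0.9  0.1  4.5] -0.05 0.76
-63.1 -62.8 37.79 102.81 [0.2 0.7 3.7] -0.108 0.755
-68.1 -67.8 38.04 102.81 [ 0.1 -1.   3.2] -0.034 0.754
-70.6 -70.4 38.29 102.78 [ 1.1 -1.1  4.6] -0.013 0.755
-73.1 -72.9 38.54 102.69 [0.5 0.1 3.8] -0.139 0.753
-75.6 -75.5 38.79 102.63 [-0.2  0.   3. ] -0.081 0.755
-78.1 -78.0 39.04 102.57 [-0.3  1.3  3.8] -0.052 0.755
-80.6 -80.5 39.29 102.46 [-0.7 -0.3  2.5] -0.082 0.756
-83.1 -83.0 39.54 102.34 [-1.1  0.2  1.5] -0.107 0.755
-85.6 -85.5 39.79 102.28 [-0.4  0.3 -0.3] -0.06 0.756
-88.1 -88.0 40.04 102.17 [-0.9  1.2 -0.5] -0.04 0.757
-90.6 -90.5 40.29 102.08 [-0.6  0.6 -2.2] -0.02 0.757
-93.1 -93.0 40.54 102.0 [-1.2 -0.1 -3.6] 0.231 0.753
-95.6 -95.4 40.79 102.0 [-3.  -0.5 -2.8] 1.111 0.759
SNUG
{'position': [0.61, 0.212, 0.102], 'tool_rot': [179.908, -0.097, -95.353], 'force': [-2.969, -0.533, -2.836], 'wrist_torque': [-0.211, 0.708, 1.111], 'clock': 40.792, 'opening': 0.759}
```

Snug: torque rose sharply at about 77° at the expected depth. Release, rise and check.

```bash
python3 - <<'E'
from h import *
c=np.load("jar.npy").tolist()
s=env.read_state()
env.move_straight(list(s["position"][:2])+[s["position"][2]],rotation=[180,0,s["tool_rot"][2]+1.2],rate=0.05); show("wrist_torque","force")
env.gripper_to(1.0); show("opening","force")
env.move_straight([s["position"][0],s["position"][1],0.20],rate=0.1)
env.goto([0.555,0.285,0.22],[180,0,-60]); 
f=env.grab_frame("wrist")
for d in env.trace(f,"lid")[:3]:
    e=centre(d["mask"]); print(d["score"],e,on_plane(f,*e[0],0.147),f["image"][d["mask"]].mean(0).round())
cv2.imwrite("pics/i.png",np.hstack([cv2.resize(f["image"][20:180,150:350],(400,320)),cv2.resize(env.grab_frame("side")["image"][130:210,205:305],(400,320),interpolation=cv2.INTER_CUBIC)]))
show("clock","force")
E
```

```text
{'wrist_torque': [0.113, 0.358, 0.266], 'force': [-1.594, -0.256, -2.77]}
{'opening': 0.999, 'force': [0.166, -0.012, -1.715]}
0.86 ((242.13800048828125, 97.30475616455078), (70.24703979492188, 72.3026351928711), 173.8935546875) [0.61128095 0.2113998  0.147     ] [ 78.  96. 132.]
{'clock': 43.525, 'force': [0.529, -0.129, -0.266]}
```

View pics/i.png

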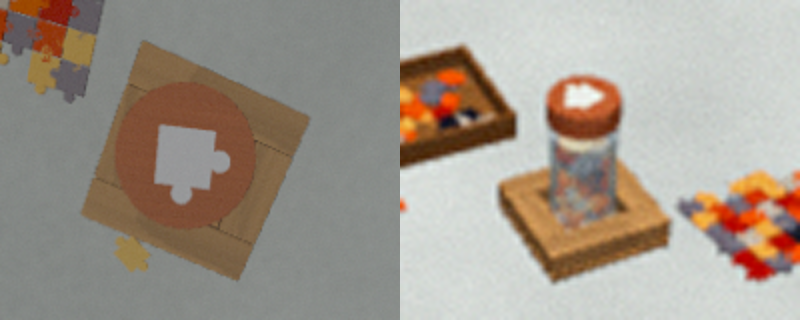

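The pictures show the lid sitting level and centred on the jar, at pixel (242,97) in the wrist frame, with the gripper clear.

```bash
python3 -c "
from workcell import env
print(env.close_job())"
```

```text
the job is handed in; nothing more can be done
None
```

The copper lid is on the jar and let go, and the job was handed in at about 43.5 s; the judge's result was not shown. The lid dropped in after about 40° backward, then screwed forward 77° until the torque rose sharply to 1.1 N m, past the 0.5 N m snug mark, at an estimated height of 115.6 mm.

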